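# Sort the loose hardware into the jars and close them up

## Robot

A 6-joint arm with a two-finger parallel gripper is mounted at the origin on the work surface. World frame = base frame: x ahead of the robot, y to its left, z up, the work surface at z = 0. Lengths are in m, angles in rad, forces in N, time in s.
With the tool pointing down it reaches from about 0.325 to 0.775 m from the base axis. Payload 5.5 kg.
Tool frame: the origin (TCP) lies midway between the tips of the shut fingers; the grasp point (between the pads) lies 19 mm behind it; z points along the fingers, y is the line along which they close (so a half turn about z gives the same grasp; the last joint's range is limited). The gripper opens to 88 mm and grips with 3 to 60 N. Pads are 20 mm wide; open, the fingers measure 115 mm over their backs; the gripper's body (75 mm by 178 mm) begins 61 mm behind the grasp point.
Start: joints at [1.173, 0.091, 1.231, -0, 1.82, -0.057], TCP at [0.201, 0.566, 0.223] pointing down, gripper open.
Joint ranges: [-2.87, 2.87], [-0.86, 2.18], [0.17, 2.46], [-1.51, 4.65], [0.06, 2.69], [-2.65, 2.65]. Speed limits (rad/s): [2.57, 2.57, 3.01, 3.14, 3.14, 3.14].

## Interface

Orientations are given as a unit quaternion [x, y, z, w].
In Python, from plant import bot gives the robot as it stands. Calls block until the motion is done:
- bot.move_ptp(position, orientation): joint-space move of the TCP to a pose.
- bot.move_linear(position, feed=0.15, ori=None): straight line of the TCP; ori=None keeps the orientation; feed is the mean speed in m/s.
- bot.movej(angles): joint-space move.
- bot.grip(opening, strength=None): opening from 0.0 (shut) to 1.0 (fully open); strength is the grip in N (None keeps the last); returns when the fingers have stopped.
- bot.sleep(seconds).
- bot.ik(position, orientation): joint angles nearest the present ones, or None.
- bot.get_state(): the state.
- bot.grab_frame(name): name is "scene" or "top" or "wrist"; returns the picture (384x512x3 uint8, red, green, blue); there is no depth.
- bot.camera_model(name): a dict with "mtx" (3x3 intrinsics, pixels), "dist" ([k1, k2, p1, p2, k3] as OpenCV has them; the pictures are not rectified), "world_to_cam" (4x4, takes a point from world to camera coordinates). Camera axes: x right, y down, z forward; pixel columns grow to the right and rows downward; lengths in m; the calibration is good to about 2 mm. A picture is of the moment at which its call begins: read the wrist's pose just before it. camera_model takes no time and is no camera call; for the wrist camera it gives the pose at the moment of the call.
A pose or a line that the arm cannot do raises bot.MotionError and nothing moves.
- bot.finish_job(): hands the job in; it is judged then, once.
The state is a dict: "t": time; "joint_pos": joint angles; "joint_velocities": joint speeds; "joint_efforts": joint torques, N m; "tool_pos": TCP position; "tcp_rot": TCP orientation; "contact_force": force on the tool from outside, world axes, zero at the start; "ft_torque": the same for the moment, N m; "finger_gap": opening from 0.0 (shut) to 1.0 (fully open); "grasp_force": force on a finger pad.
Only numpy, scipy, OpenCV 4.12 (cv2) and the standard library are available. Lean on these libraries where they do the work, as an engineer would, in place of code of your own. Each camera call takes 0.05 s, during which the arm holds its last target. There are 200 camera calls.

## Task

Put away the hardware lying on the red mat: every piece goes into the open amber jar that already holds its kind, steel coupling nuts with the steel nut, brass fittings with the brass one. Then close both jars: set a lid squarely and fully down on each, and swing its wire clip up until it stands upright across the lid's knob. Leave what is already in the jars there, and do not disturb the shut jar, the flashlight or the nut driver.

Things in the scene. Friction and masses are not known exactly. Their poses are not given: they have to be found in the camera images.
- jar_a: open amber glass jar in a fixed plywood cradle (130 mm square, 12 mm thick). Origin: centre of the cradle's underside, on the board; z up. Outer diameter 116, inner 104 mm; inner floor 14 mm, rim 125 mm above the origin. Its wire clip pivots on the jar's y axis, 105 mm up. At the start it holds one piece, a steel nut or a brass fitting, which shows its kind; which jar has which varies
- jar_b: open amber glass jar in a fixed plywood cradle (130 mm square, 12 mm thick). Origin: centre of the cradle's underside, on the board; z up. Outer diameter 116, inner 104 mm; inner floor 14 mm, rim 125 mm above the origin. Its wire clip pivots on the jar's y axis, 105 mm up. At the start it holds one piece, a steel nut or a brass fitting, which shows its kind; which jar has which varies
- clip_a (a joint): U-shaped 6 mm wire clip of jar_a, pivoting on the jar's y axis 105 mm above its origin. 0 = upright over the lid's knob (closed, at its stop); opens towards the jar's -x side to 1.5, nearly level. Legs 66 mm either side of the axis, crossbar 72 mm from the pivot; passes over a seated lid with 2 to 4 mm to spare. Stays where left (0.06 N m friction)
- clip_a_grip (a point): grip point on the black thumb tab of clip_a, 98 mm from the pivot. The tab runs outward from the middle of the crossbar, 72 to 110 mm from the pivot; 24 mm wide along the jar's y, 8 mm thick. Axes: y along the pivot, z outward along the tab
- lid_a: loose amber glass lid, white seal, 0.18 kg, fits either jar. Origin: centre of its plug's underside, z up. Plug 96 mm diameter (86 at the bottom), 8 mm deep; flange 112 mm diameter, 8 to 18 mm up; round steel knob 30 mm diameter, 18 to 54 mm up. Starts lying on its plug. Seated, the flange rests on the rim and its origin is 117 mm above the jar's
- clip_b (a joint): U-shaped 6 mm wire clip of jar_b, pivoting on the jar's y axis 105 mm above its origin. 0 = upright over the lid's knob (closed, at its stop); opens towards the jar's -x side to 1.5, nearly level. Legs 66 mm either side of the axis, crossbar 72 mm from the pivot; passes over a seated lid with 2 to 4 mm to spare. Stays where left (0.06 N m friction)
- clip_b_grip (a point): grip point on the black thumb tab of clip_b, 98 mm from the pivot. The tab runs outward from the middle of the crossbar, 72 to 110 mm from the pivot; 24 mm wide along the jar's y, 8 mm thick. Axes: y along the pivot, z outward along the tab
- lid_b: loose amber glass lid, white seal, 0.18 kg, fits either jar. Origin: centre of its plug's underside, z up. Plug 96 mm diameter (86 at the bottom), 8 mm deep; flange 112 mm diameter, 8 to 18 mm up; round steel knob 30 mm diameter, 18 to 54 mm up. Starts lying on its plug. Seated, the flange rests on the rim and its origin is 117 mm above the jar's
- nut_1: loose steel coupling nut, a plain grey hexagonal bar 60 mm long and 24 mm across the flats, 0.15 kg, lying on the mat. Origin at its centre, x along its length; absent in some runs
- nut_2: loose steel coupling nut, a plain grey hexagonal bar 60 mm long and 24 mm across the flats, 0.15 kg, lying on the mat. Origin at its centre, x along its length; absent in some runs
- nut_3: loose steel coupling nut, a plain grey hexagonal bar 60 mm long and 24 mm across the flats, 0.15 kg, lying on the mat. Origin at its centre, x along its length; absent in some runs
- fitting_1: loose brass pipe fitting, 64 mm long, yellow: hexagonal body 40 mm long and 25 mm across the flats in the middle, round ends 18 mm in diameter and 12 mm long; 0.15 kg, lying on the mat. Origin at its centre, x along its length; absent in some runs
- fitting_2: loose brass pipe fitting, 64 mm long, yellow: hexagonal body 40 mm long and 25 mm across the flats in the middle, round ends 18 mm in diameter and 12 mm long; 0.15 kg, lying on the mat. Origin at its centre, x along its length; absent in some runs
- fitting_3: loose brass pipe fitting, 64 mm long, yellow: hexagonal body 40 mm long and 25 mm across the flats in the middle, round ends 18 mm in diameter and 12 mm long; 0.15 kg, lying on the mat. Origin at its centre, x along its length; absent in some runs
- nut_kept: steel coupling nut like nut_1, already lying in one of the two open jars at the start; origin at its centre
- fitting_kept: brass pipe fitting like fitting_1, already lying in the other open jar at the start; origin at its centre
- mat: red silicone parts mat folded flat, 170 x 280 mm and 6 mm thick, fixed; origin at the centre of its underside, the loose hardware lies on it
- shut_jar: bystander: third amber jar, closed, its clip up over the knob, wooden knobs inside; loose, 116 mm diameter, 215 mm tall with its clip tab; origin at the centre of its underside
- flashlight: bystander: aluminium flashlight lying on its side, 150 mm long along x, 34 mm across; origin on the board under its middle
- nut_driver: bystander: stainless nut driver with a yellow handle lying along its x, 210 mm long, 30 mm across; origin on the board under the front end of the handle

How it is judged:
By the outcome, as a careful person would: the job done as asked, in the order asked, and still so for the second after the job is handed in, with the robot touching nothing.
Of nut_1, nut_2, nut_3, fitting_1, fitting_2, fitting_3 only 3 to 5 are there at a start; the rules pass over those that are not, and their reading is None.
At some moment in a run one of nut_1, nut_2, nut_3, fitting_1, fitting_2, fitting_3, lid_a, lid_b may be knocked a few centimetres aside while the robot is not near it.
Once in a run the grip may slacken for a moment while it holds something.
It also fails if it takes over 210 s, if anything falls off the work surface, if the arm or the gripper's body presses on something with over 40 N, if the wrist force passes 120 N, or if a joint passes its speed limit or range.

## Working session

There is one attempt and no reset: what is moved stays moved. The work goes in short steps, each a Python script; the robot and the scene stay as the last script left them, time stands still between calls to the robot, and variables do not carry over. Pictures are saved under pics/ and viewed, at most 14 in all, crops included, and the job is handed in when it is done.

```bash
ls; mkdir -p pics
python3 - <<'E'
from plant import bot
import cv2,numpy as np
for n in("top","scene"):
    f=bot.grab_frame(n); cv2.imwrite(f"pics/{n}0.png",cv2.resize(f[:,:,::-1],(800,600),interpolation=cv2.INTER_CUBIC)); cv2.imwrite(f"{n}0raw.png",f[:,:,::-1])
    m=bot.camera_model(n); print(n,m)
print(bot.get_state())
E
```

```text
pics
top {'mtx': array([[470.82304043,   0.        , 244.20019459],
       [  0.        , 470.82304043, 190.92435737],
       [  0.        ,   0.        ,   1.        ]]), 'dist': array([0.00504679, 0.        , 0.        , 0.        , 0.        ]), 'world_to_cam': array([[-0.01040366, -0.99989366, -0.01021959,  0.01668177],
       [-0.99120256,  0.01166072, -0.13183897,  0.623087  ],
       [ 0.13194412,  0.00875807, -0.99121847,  1.23417525],
       [ 0.        ,  0.        ,  0.        ,  1.        ]])}
scene {'mtx': array([[442.39086854,   0.        , 253.10304122],
       [  0.        , 442.39086854, 182.35407302],
       [  0.        ,   0.        ,   1.        ]]), 'dist': array([0.04187774, 0.        , 0.        , 0.        , 0.        ]), 'world_to_cam': array([[ 0.48092971,  0.87639497,  0.02526789, -0.28260614],
       [ 0.49322929, -0.24661241, -0.83421052, -0.17215085],
       [-0.72486653,  0.41365948, -0.55086691,  1.70015323],
       [ 0.        ,  0.        ,  0.        ,  1.        ]])}
{'t': 0.1, 'joint_pos': array([ 1.17328279e+00,  9.18038080e-02,  1.23175110e+00, -1.89544049e-06,
        1.81981051e+00, -5.67031631e-02]), 'joint_velocities': array([ 0.00024563,  0.00055634, -0.00445573, -0.00028784, -0.00083239,
        0.00020274]), 'joint_efforts': array([ 2.77414823e-03, -4.47859704e+01, -4.07567203e+01,  6.99295755e-02,
        2.84937612e-02, -9.13219196e-05]), 'tool_pos': array([0.20045163, 0.56524366, 0.22161595]), 'tcp_rot': array([ 1.69581844e-01,  9.85515709e-01, -8.63828075e-04, -1.98683647e-04]), 'contact_force': array([-0.88011649, -1.14922364, -0.65826719]), 'ft_torque': array([-0.02397108, -0.02522227, -0.02723774]), 'grasp_force': 0.0, 'finger_gap': 1.0000980423567662}
```

View pics/top0.png

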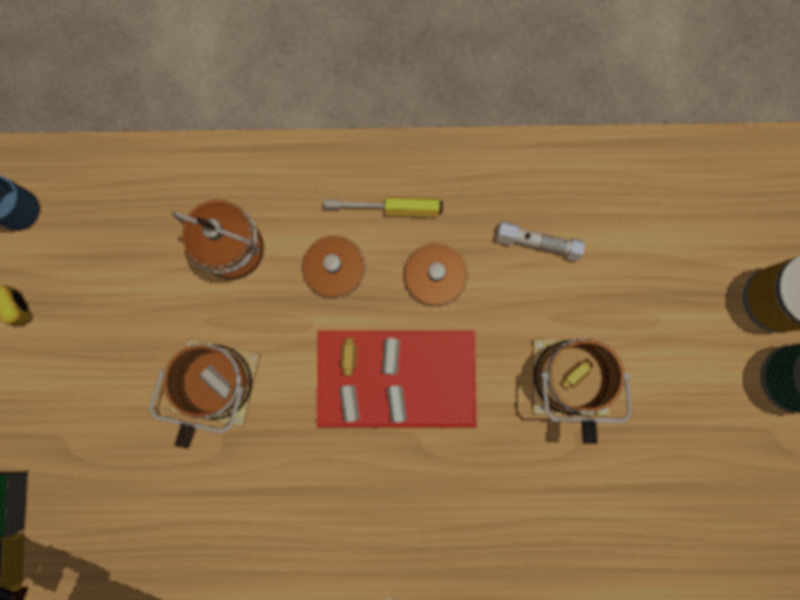

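View pics/scene0.png

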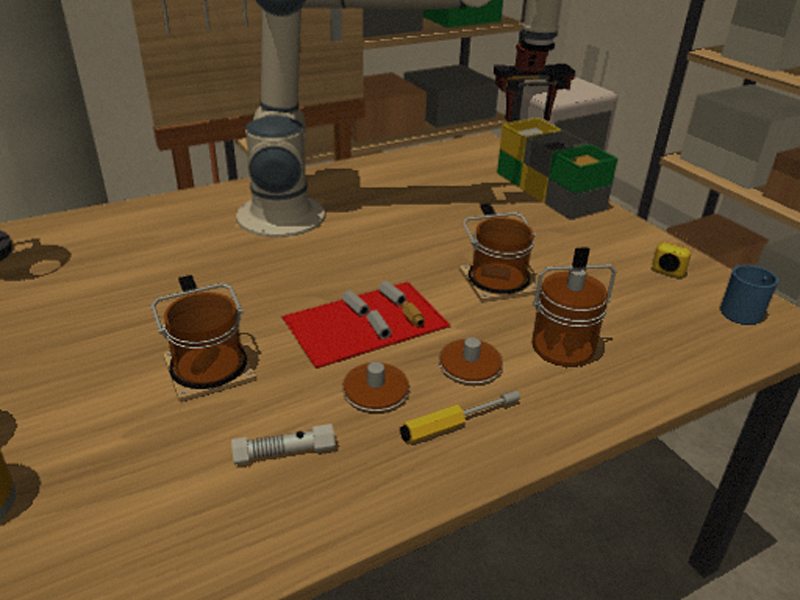

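Top view: the left jar holds a steel nut and the right jar a brass fitting. On the mat are three grey nuts at (391,356), (350,404) and (397,404), and one brass fitting at (348,356). The lids are at (333,266) and (435,273), and both clips are open toward the robot. Next I measure the pieces and zoom in on the jars.

```bash
cat > h.py <<'E'
from plant import bot
import cv2,numpy as np
from scipy.spatial.transform import Rotation as R
CAM={}
def cam(n):
    if n=="wrist": return bot.camera_model(n)
    return CAM.setdefault(n,bot.camera_model(n))
def ray(n,uv,z,m=None):
    """pixels (N,2) -> world points on plane z"""
    m=m or cam(n); T=m["world_to_cam"]; Rm=T[:3,:3]; C=-Rm.T@T[:3,3]
    p=cv2.undistortPoints(np.float64(uv).reshape(-1,1,2),m["mtx"],m["dist"]).reshape(-1,2)
    d=np.c_[p,np.ones(len(p))]@Rm
    return C+d*((z-C[2])/d[:,2])[:,None]
def proj(n,X,m=None):
    m=m or cam(n); T=m["world_to_cam"]
    return cv2.projectPoints(np.float64(X).reshape(-1,1,3),cv2.Rodrigues(T[:3,:3])[0],T[:3,3],m["mtx"],m["dist"])[0].reshape(-1,2)
def blobs(mask,n,z,amin=20,amax=600):
    out=[]
    c,l,s,ce=cv2.connectedComponentsWithStats(mask.astype(np.uint8))
    for i in range(1,c):
        if amin<=s[i,4]<=amax:
            v,u=np.where(l==i); P=ray(n,np.c_[u,v],z)[:,:2]; m=P.mean(0)
            w,V=np.linalg.eigh(np.cov((P-m).T)); a=np.arctan2(V[1,1],V[0,1])
            out.append((m,a,np.sqrt(w*12)[::-1],s[i,4],ce[i]))
    return out
def look():
    f=bot.grab_frame("top"); h=cv2.cvtColor(f,cv2.COLOR_RGB2HSV)
    H,S,V=[h[...,i].astype(int) for i in range(3)]
    g=(S<70)&(V>80); y=(H>18)&(H<32)&(S>130)&(V>90)
    roi=np.zeros_like(g); roi[120:290,165:345]=1
    return f,h,blobs(g&roi,"top",.02),blobs(y&roi,"top",.02)
E
python3 - <<'E'
from h import *
f,h,g,y=look()
for k,L in(("grey",g),("yel",y)):
    for m,a,e,n,c in L: print(k,m.round(4),round(np.degrees(a),1),e.round(3),n,c.round(1))
for u,v in((213,170),(213,180),(278,180),(250,240),(212,240),(225,228),(205,200)): print(u,v,h[v,u])
cr=[cv2.resize(f[205:295,x:x+90,::-1],(400,400),interpolation=cv2.INTER_CUBIC) for x in(85,325)]
cv2.imwrite("pics/jars.png",np.clip(np.hstack(cr)*1.5,0,255))
s=bot.grab_frame("scene")
cr=[cv2.resize(s[v:v+132,u:u+132,::-1],(400,400),interpolation=cv2.INTER_CUBIC) for u,v in((285,110),(85,150))]
cv2.imwrite("pics/jars_s.png",np.clip(np.hstack(cr)*1.5,0,255))
E
```

```text
grey [0.7973 0.0647] 87.0 [0.111 0.011] 130 [224.  130.6]
grey [ 0.7381 -0.2302] 74.2 [0.074 0.032] 282 [330.1 150. ]
grey [0.6912 0.0981] -150.9 [0.027 0.025] 89 [212.2 168. ]
grey [ 0.6739 -0.0879] 139.9 [0.026 0.024] 85 [279.4 173.4]
grey [ 0.525  -0.0037] 174.0 [0.059 0.023] 185 [249.6 227.6]
grey [0.4439 0.0692] -171.9 [0.058 0.023] 185 [223. 258.]
grey [ 0.4428 -0.0126] -173.3 [0.06  0.023] 189 [253.3 258. ]
yel [ 0.7923 -0.0463] 89.0 [0.099 0.037] 451 [263.7 131.8]
yel [0.5243 0.0708] 177.6 [0.054 0.017] 122 [222.3 228.2]
213 170 [ 26  23 163]
213 180 [ 13 177 141]
278 180 [ 13 157 130]
250 240 [  3 158 158]
212 240 [  3 183 160]
225 228 [ 20 159 143]
205 200 [ 17 132 156][ WARN:0@1.861] global loadsave.cpp:1063 imwrite_ Unsupported depth image for selected encoder is fallbacked to CV_8U.
```

View pics/jars.png

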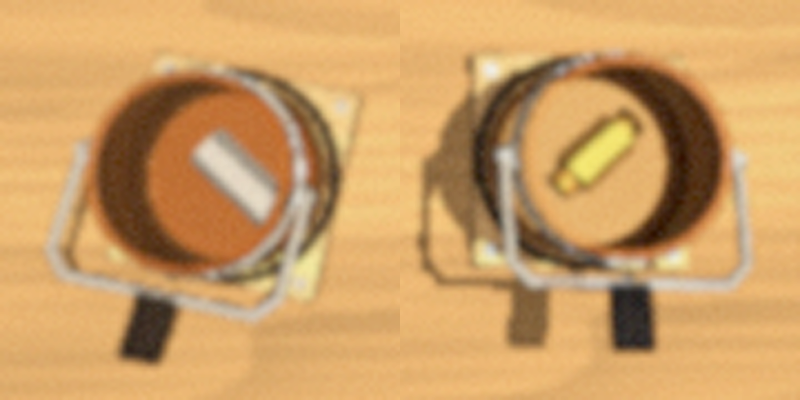

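View pics/jars_s.png

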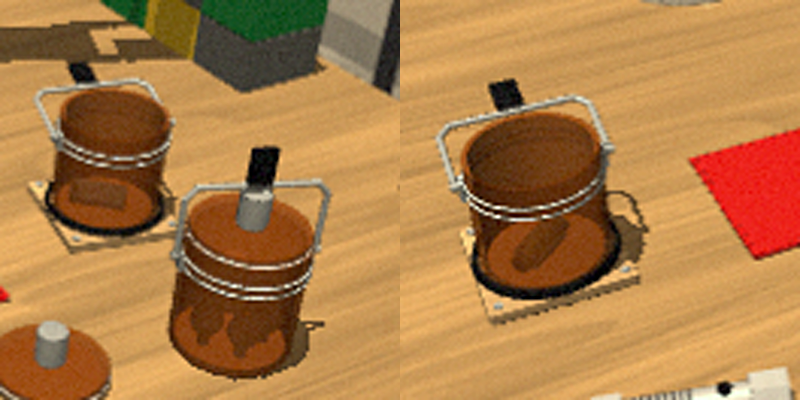

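The jar views show the clip pivots, tabs and cradle corners clearly, at crop pixels such as (83,148) and (305,195) for the left jar and (505,155) and (740,160) for the right. I fit the jar poses and clip angles to these points.

```bash
cat > fit.py <<'E'
from h import *
from scipy.optimize import least_squares
def model(p):
    x,y,a,q=p; Rz=R.from_euler("z",a).as_matrix()
    T=lambda X:np.array(X,float)@Rz.T+[x,y,0]
    cl=lambda r,yy:[-r*np.sin(q),yy,.105+r*np.cos(q)]
    return T,cl
def fit(p0,top,sc):
    def res(p):
        T,cl=model(p); r=[]
        for n,L in(("top",top),("scene",sc)):
            X=T([cl(*k) if len(k)==2 else k for k in L]); r.append((proj(n,X)-np.array(list(L.values()))).ravel())
        return np.concatenate(r)
    s=least_squares(res,p0,loss="soft_l1"); return s.x,res(s.x).reshape(-1,2).round(1)
E
cat > run1.py <<'E'
from fit import *
t=lambda ox,d:{k:(ox+(u+.5)/4.444-.5,205+(v+.5)/4.444-.5) for k,(u,v) in d.items()}
s=lambda ox,oy,d:{k:(ox+(u+.5)/3.03-.5,oy+(v+.5)/3.03-.5) for k,(u,v) in d.items()}
rim=(0,0,.125); c=.065
A=fit([.46,.32,-.2,1.2],t(85,{rim:(197,173),(0,.066):(83,148),(0,-.066):(305,195),(.11,0):(140,358),(.075,0):(155,298),(c,-c,.012):(360,98),(-c,-c,.012):(315,300),(c,c,.012):(155,58)}),
 s(285,110,{(.11,0):(80,66),(.075,0):(87,82),(c,-c,.012):(72,242)}))
B=fit([.47,-.3,0,1.2],t(325,{rim:(228,160),(0,.066):(105,155),(0,-.066):(340,160),(.11,0):(235,348),(.075,0):(232,290),(c,c,.012):(73,57),(-c,c,.012):(73,265),(-c,-c,.012):(290,268)}),
 s(85,150,{(.11,0):(105,82),(.075,0):(108,108),(c,-c,.012):(92,308),(c,c,.012):(238,270)}))
for n,r in zip("AB",(A,B)): print(n,r[0].round(4),r[1].tolist())
f=bot.grab_frame("top"); g=bot.grab_frame("scene"); out=[]
th=np.linspace(0,6.283,200)
for n,im,offs,w in(("top",f,((85,205),(325,205)),90),("scene",g,((285,110),(85,150)),132)):
    for r,(u,v) in zip((A,B),offs):
        T,cl=model(r[0]); k=300/w
        big=cv2.resize(im[v:v+w,u:u+w,::-1],(400,300)); big=cv2.resize(im[v:v+w,u:u+w,::-1],(300,300),interpolation=cv2.INTER_CUBIC)
        q=[[.058*np.cos(a),.058*np.sin(a),.125] for a in th]
        for X in(q,[(c,c,.012),(c,-c,.012),(-c,-c,.012),(-c,c,.012)],[cl(0,.066),cl(.072,.066),cl(.072,0),cl(.11,0),cl(.072,0),cl(.072,-.066),cl(0,-.066)]):
            P=(proj(n,T(X))-[u,v]+.5)*k-.5; cv2.polylines(big,[np.int32(P.round())],len(X)!=7,(255,0,0),1)
        out.append(big)
cv2.imwrite("pics/fit.png",np.vstack([np.hstack(out[:2]),np.hstack(out[2:])]))
np.save("jars.npy",[A[0],B[0]])
E
python3 run1.py
```

```text
A [ 0.4841  0.3046 -0.2142  1.34  ] [[-2.5, -0.4], [0.0, 0.1], [0.5, 0.1], [-0.4, 0.8], [0.4, 0.4], [-0.1, -1.2], [-0.7, 0.4], [0.2, -1.7], [-1.4, -1.0], [-0.0, 0.5], [-0.5, 0.7]]
B [ 0.4854 -0.3179 -0.025   1.3493] [[0.2, -0.7], [-0.4, 0.3], [-0.9, -0.1], [0.1, 1.0], [-0.4, -0.2], [-0.2, -0.5], [0.4, 0.6], [-0.2, 0.7], [-1.8, -0.1], [0.6, -0.1], [-0.9, 2.7], [0.4, 0.6]]
```

View pics/fit.png

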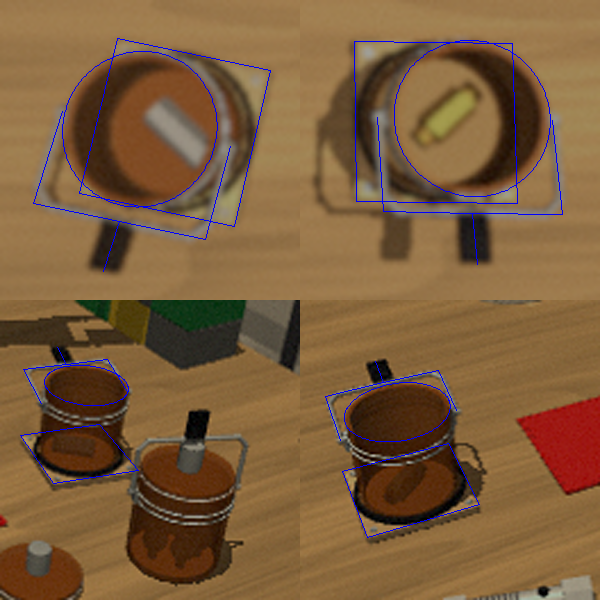

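The fit agrees to about 2 mm, with both clips near 1.35 rad. Now the first pick.

```bash
cat >> h.py <<'E'
J=dict(zip("AB",np.load("jars.npy")))
def down(a): # tool down, tool x along world angle a; 
    return (R.from_euler("z",a)*R.from_euler("x",np.pi)).as_quat()
def best(pos,a):
    """orientation a or a+pi, the one with the wrist nearest the middle"""
    c=[(abs(j[5]),down(b)) for b in(a,a+np.pi) for j in[bot.ik(pos,down(b))] if j is not None]
    return min(c,key=lambda k:k[0])[1]
def S(): 
    s=bot.get_state(); return f"t={s['t']:.1f} p={np.round(s['tool_pos'],4)} gap={s['finger_gap']:.3f} gf={s['grasp_force']:.1f} F={np.round(s['contact_force'],1)}"
def pieces():
    f,h,g,y=look()
    ok=lambda b: .35<b[0][0]<.63 and .04<b[2][0]<.072 and .012<b[2][1]<.034
    return [("A",)+b[:3] for b in g if ok(b)]+[("B",)+b[:3] for b in y if ok(b)]
def stow(p,off=(0,0)):
    jar,m,a,e=p; o=best([*m,.10],a)
    bot.grip(.55,25); 
    bot.move_ptp([*m,.12],o); bot.move_linear([*m,.010],.12); bot.grip(0,25)
    bot.move_linear([*m,.20],.25); print(jar,m.round(4),S())
    if bot.get_state()["finger_gap"]<.15: print("MISSED"); bot.grip(.6); return False
    x,y,yaw,_=J[jar]; d=[x+off[0],y+off[1]]
    o=best([*d,.2],yaw); bot.move_ptp([*d,.22],o); bot.move_linear([*d,.075],.2)
    held=bot.get_state()["finger_gap"]>.15; print("drop",held,S())
    bot.grip(.45); bot.move_linear([*d,.22],.3); return held
E
python3 - <<'E'
from h import *
P=pieces(); print(P)
print(stow(P[0])); print(S()); print([(p[0],p[1].round(3)) for p in pieces()])
f=bot.grab_frame("top"); cv2.imwrite("pics/t1.png",f[:,:,::-1])
E
```

```text
[('A', array([ 0.52503843, -0.0037111 ]), np.float64(3.041854373284914), array([0.05951761, 0.02281517])), ('A', array([0.44386709, 0.06912083]), np.float64(-2.99425153895254), array([0.05838643, 0.02255011])), ('A', array([ 0.44260963, -0.01266999]), np.float64(-3.0117300854962914), array([0.0596595 , 0.02245382])), ('B', array([0.52468358, 0.07068064]), np.float64(3.0916079986168055), array([0.0532358 , 0.01710887]))]
A [ 0.525  -0.0037] t=6.0 p=[ 0.5244 -0.0037  0.1979] gap=0.300 gf=25.0 F=[-0.5  0.1 -1.7]
drop True t=8.0 p=[0.485  0.3046 0.0766] gap=0.302 gf=25.0 F=[ 0.4  0.2 -1.4]
True
t=9.1 p=[0.4841 0.3046 0.22  ] gap=0.450 gf=0.0 F=[-0.9  0.6 -1.4]
[('A', array([0.444, 0.069])), ('A', array([ 0.443, -0.012])), ('B', array([0.525, 0.071]))]
```

View pics/t1.png

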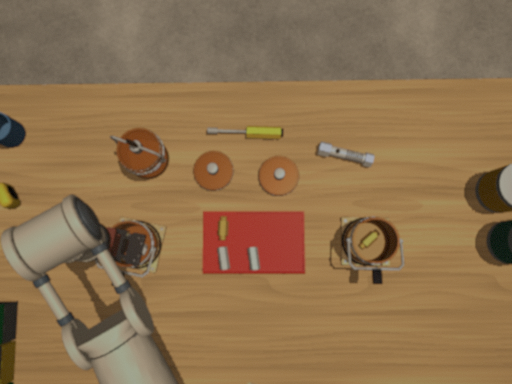

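The first nut went in, and the mat is in clear view from here: nuts at (224,258) and (254,258), brass at (223,228). I stow the rest, re-measuring before each pick.

Run:
```python
from h import *
offs=[(0,.008),(0,-.008),(0,0),(0,.0)]
for i in range(4):
    P=pieces()
    if not P: break
    if not stow(P[0],offs[i]): print("problem"); break
print("left",[(p[0],p[1].round(3)) for p in pieces()],S())
bot.move_ptp([.40,0,.42],best([.40,0,.42],0))
x,y,_,_=J["B"]
m=bot.camera_model("wrist"); print(m["world_to_cam"].round(3).tolist(), m["mtx"][0,0])
f=bot.grab_frame("top"); cv2.imwrite("t2raw.png",f[:,:,::-1])
cr=[cv2.resize(f[205:295,x:x+90,::-1],(300,300),interpolation=cv2.INTER_CUBIC) for x in(85,325)]
a=np.zeros((300,600,3),np.uint8); w=bot.grab_frame("wrist"); a[:]=np.hstack(cr); b=np.zeros((300,600,3),np.uint8); b[:,:400]=cv2.resize(w[:,:,::-1],(400,300))
cv2.imwrite("pics/t2.png",np.vstack([a,b]))
```

```text
A [0.4441 0.0692] t=14.1 p=[0.4434 0.0692 0.1981] gap=0.296 gf=25.0 F=[-0.3  0.1 -1.7]
drop True t=17.0 p=[0.4848 0.3129 0.0766] gap=0.303 gf=25.0 F=[ 0.2 -0.2 -0.4]
A [ 0.4426 -0.0126] t=22.9 p=[ 0.442  -0.0125  0.1981] gap=0.302 gf=25.0 F=[-0.7 -0.6 -1.3]
drop True t=25.7 p=[0.4848 0.2968 0.0766] gap=0.297 gf=25.0 F=[-0.1  0.5 -0.5]
B [0.5248 0.0707] t=30.6 p=[0.5242 0.0706 0.1979] gap=0.308 gf=25.0 F=[-0.4  0.5 -1.7]
drop True t=33.5 p=[ 0.4861 -0.3182  0.0766] gap=0.315 gf=25.0 F=[ 0.2  0.3 -1.2]
left [] t=34.7 p=[ 0.4848 -0.3175  0.2177] gap=0.451 gf=0.0 F=[-0.2 -0.2 -0.6]
[[-0.001, -1.0, -0.0, -0.001], [-0.957, 0.001, 0.29, 0.291], [-0.29, 0.001, -0.957, 0.695], [0.0, 0.0, 0.0, 1.0]] 286.7066645885053
```

View pics/t2.png

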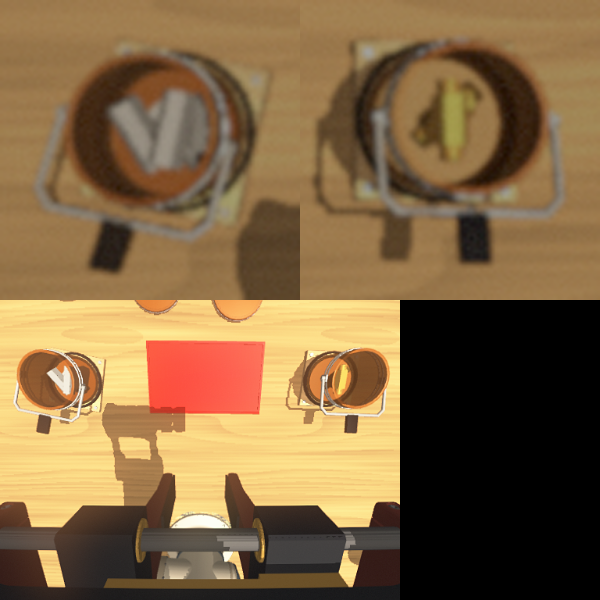

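All four pieces are in the right jars: four nuts in the left, two fittings in the right, and the mat is empty. Next, the lids.

```bash
cat >> h.py <<'E'
def lids():
    f=bot.grab_frame("top"); h=cv2.cvtColor(f,cv2.COLOR_RGB2HSV).astype(int)
    g=(h[...,1]<70)&(h[...,2]>80); roi=np.zeros_like(g); roi[120:235,165:320]=1
    c,l,s,ce=cv2.connectedComponentsWithStats((g&roi).astype(np.uint8))
    o=((h[...,0]<16)&(h[...,0]>7)&(h[...,1]>140)|(g))
    out=[]
    for i in range(1,c):
        if 50<s[i,4]<130 and max(s[i,2:4])<16:
            u,v=ce[i]; k=ray("top",[ce[i]],.05)[0,:2]
            out.append((k,ce[i].round(1)))
    return out
def lid(jar,k):
    o=best([*k,.1],0); bot.grip(.7,40)
    bot.move_ptp([*k,.12],o); bot.move_linear([*k,.0225],.1); bot.grip(0,40)
    z0=bot.get_state()["tool_pos"][2]
    bot.move_linear([*k,.28],.2); print(S())
    x,y,yaw,_=J[jar]; d=[x-.001,y]
    o=best([*d,.28],yaw); bot.move_ptp([*d,.28],o); bot.sleep(.2); print(S())
    bot.move_linear([*d,.165],.12); bot.move_linear([*d,.1400],.04); bot.sleep(.2); print("set",S())
    return d
E
python3 - <<'E'
from h import *
L=lids(); print(L)
k=max(L,key=lambda b:b[0][1])[0]; d=lid("A",k)
if bot.get_state()["finger_gap"]>.25:
    bot.grip(.6); bot.sleep(.3); bot.move_linear([*d,.26],.2); print(S())
    bot.move_ptp([.40,0,.42],best([.40,0,.42],0)); print([(b[0].round(3),b[1]) for b in lids()])
f=bot.grab_frame("top"); g=bot.grab_frame("scene")
cv2.imwrite("pics/l1.png",np.hstack([cv2.resize(f[205:295,85:175,::-1],(400,400),interpolation=cv2.INTER_CUBIC),cv2.resize(g[110:242,285:417,::-1],(400,400),interpolation=cv2.INTER_CUBIC)]))
E
```

```text
[(array([0.68583045, 0.09588476]), array([212.2, 168. ])), (array([ 0.66878832, -0.08583476]), array([279.4, 173.4]))]
t=42.5 p=[0.6856 0.0958 0.2784] gap=0.335 gf=40.0 F=[-0.3  0.2 -2. ]
t=43.8 p=[0.484  0.3038 0.2796] gap=0.337 gf=40.0 F=[ 0.2 -0.7 -3.3]
set t=45.9 p=[0.4831 0.3046 0.1399] gap=0.337 gf=40.0 F=[ 0.3  0.1 -2.4]
t=47.5 p=[0.4829 0.3045 0.2587] gap=0.601 gf=0.0 F=[ 0.   0.5 -0.8]
[(array([ 0.669, -0.086]), array([279.4, 173.4]))]
```

View pics/l1.png

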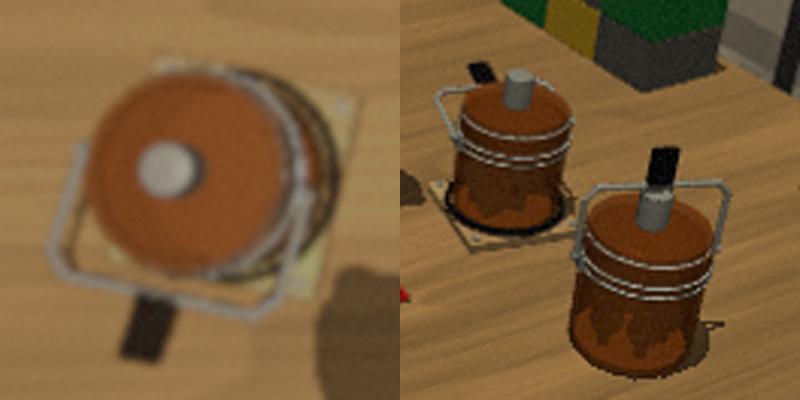

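Lid A sits centred on its jar, with the knob at crop (170,170). Now lid B, then a gentle press test on both knobs to confirm seat height (expected top 0.171).

```bash
cat >> h.py <<'E'
def press(jar,F=8):
    x,y,yaw,_=J[jar]; d=[x-.001,y]; bot.grip(0,20)
    bot.move_ptp([*d,.25],best([*d,.25],yaw)); bot.move_linear([*d,.178],.15); bot.sleep(.3)
    f0=bot.get_state()["contact_force"][2]; z=.176
    while z>.165:
        bot.move_linear([*d,z],.03); s=bot.get_state()
        if s["contact_force"][2]-f0>F: break
        z-=.001
    print("press",jar,S()); bot.move_linear([*d,.25],.2)
E
python3 - <<'E'
from h import *
k=lids()[0][0]; d=lid("B",k)
if bot.get_state()["finger_gap"]>.25:
    bot.grip(.6); bot.sleep(.3); bot.move_linear([*d,.26],.2); print(S())
    press("B"); press("A")
    bot.move_ptp([.40,0,.42],best([.40,0,.42],0))
f=bot.grab_frame("top"); g=bot.grab_frame("scene"); q=lambda im,u,v,w:cv2.resize(im[v:v+w,u:u+w,::-1],(300,300),interpolation=cv2.INTER_CUBIC)
cv2.imwrite("pics/l2.png",np.vstack([np.hstack([q(f,85,205,90),q(f,325,205,90)]),np.hstack([q(g,285,110,132),q(g,85,150,132)])]))
E
```

```text
t=54.8 p=[ 0.6685 -0.0858  0.2784] gap=0.333 gf=40.0 F=[-0.3 -0.1 -2.2]
t=56.2 p=[ 0.4853 -0.317   0.2798] gap=0.337 gf=40.0 F=[ 0.2 -0.1 -2.5]
set t=58.2 p=[ 0.4844 -0.3179  0.1399] gap=0.338 gf=40.0 F=[-1.1 -0.1 -1.1]
t=59.9 p=[ 0.4842 -0.3177  0.2587] gap=0.599 gf=0.0 F=[-1.2  0.7 -0.7]
press B t=64.0 p=[ 0.4845 -0.3179  0.1713] gap=0.002 gf=4.6 F=[-3.2  2.4  8.7]
press A t=69.9 p=[0.4832 0.3046 0.1713] gap=0.009 gf=4.7 F=[-2.3 -1.9  9.4]
```

View pics/l2.png

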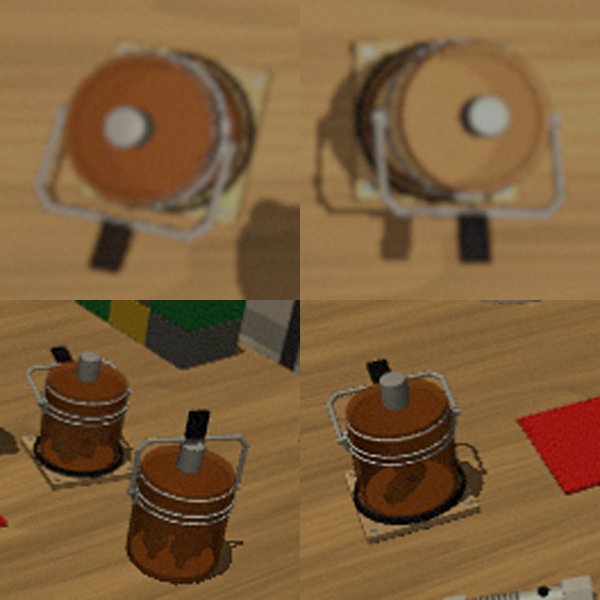

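Both lids are fully down: the knob tops were contacted at 0.171. Now I swing the clips up by gripping the tab and following its arc.

```bash
cat >> h.py <<'E'
def clip(jar,q0=None):
    x,y,yaw,q=J[jar]; q=q0 or q
    def P(q,dz=0,r=.099):
        v=R.from_euler("z",yaw).apply([-r*np.sin(q),0,.105+r*np.cos(q)-.019+dz]); return v+[x-.001,y,0]
    o=best(P(q,.1),yaw); bot.grip(.5,8)
    bot.move_ptp(P(q,.1),o); bot.move_linear(P(q),.1); bot.grip(0,8); print("clip",S())
    for a in np.append(np.arange(q-.1,0.05,-.1),[0,-.015]):
        bot.move_linear(P(a),.06); s=bot.get_state()
        if np.linalg.norm(s["contact_force"])>15: print("force",a,S()); break
    print("up",S()); bot.grip(.5); bot.move_linear(P(0,.08),.15)
E
python3 - <<'E'
from h import *
clip("A")
bot.move_ptp([.40,0,.42],best([.40,0,.42],0)); print(S())
f=bot.grab_frame("top"); g=bot.grab_frame("scene"); q=lambda im,u,v,w:cv2.resize(im[v:v+w,u:u+w,::-1],(400,400),interpolation=cv2.INTER_CUBIC)
cv2.imwrite("pics/c1.png",np.hstack([q(f,85,205,90),q(g,285,110,132)]))
E
```

```text
clip t=76.9 p=[0.3892 0.3259 0.1091] gap=0.272 gf=8.0 F=[ 1.2  4.1 -0.2]
up t=81.3 p=[0.485  0.3045 0.1849] gap=0.274 gf=8.0 F=[ 1.   4.8 -0.4]
t=84.5 p=[4.001e-01 2.000e-04 4.195e-01] gap=0.497 gf=0.0 F=[-0.  -0.1  0.3]
```

View pics/c1.png

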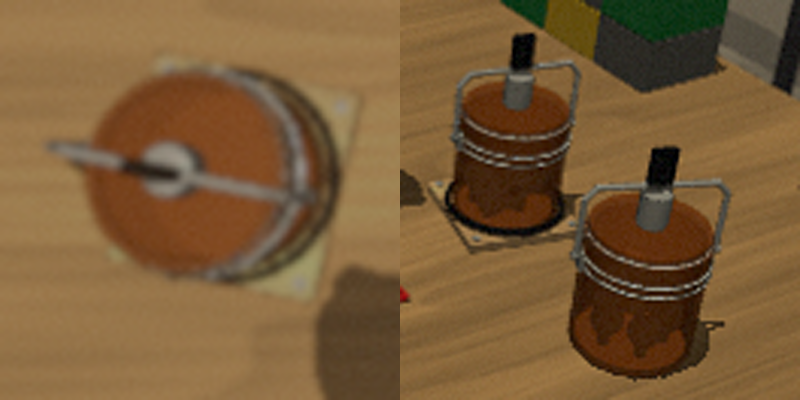

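Clip A stands upright over the knob: the tab is at (155,170) from above. Now clip B, then a gentle nudge on both tabs against their stops.

```bash
cat >> h.py <<'E'
def nudge(jar):
    x,y,yaw,_=J[jar]; P=lambda dx,z:R.from_euler("z",yaw).apply([dx,0,z])+[x,y,0]; bot.grip(0,20)
    ax=R.from_euler("z",yaw).apply([1,0,0])
    bot.move_ptp(P(-.05,.26),best(P(-.05,.26),yaw)); bot.move_linear(P(-.05,.192),.15); bot.move_linear(P(-.022,.192),.1); bot.sleep(.3)
    f0=bot.get_state()["contact_force"]@ax; dx=-.020
    while dx<-.006:
        bot.move_linear(P(dx,.192),.03); s=bot.get_state()
        if f0-s["contact_force"]@ax>4: break
        dx+=.001
    print("nudge",jar,dx,S()); bot.move_linear(P(-.05,.192),.15); bot.move_linear(P(-.05,.26),.2)
E
python3 - <<'E'
from h import *
clip("B"); nudge("B"); nudge("A")
bot.move_ptp([.30,0,.45],best([.35,0,.45],0)) if bot.ik([.30,0,.45],best([.35,0,.45],0)) is not None else bot.move_ptp([.4,0,.42],best([.4,0,.42],0)); print(S())
f=bot.grab_frame("top"); g=bot.grab_frame("scene"); cv2.imwrite("pics/c2.png",np.hstack([cv2.resize(i[:,:,::-1],(400,300)) for i in(f,g)]))
q=lambda im,u,v,w:cv2.resize(im[v:v+w,u:u+w,::-1],(300,300),interpolation=cv2.INTER_CUBIC)
a=np.vstack([np.hstack([q(f,85,205,90),q(f,325,205,90)]),np.hstack([q(g,285,110,132),q(g,85,150,132)])])
cv2.imwrite("pics/c3.png",a)
E
```

```text
clip t=87.9 p=[ 0.3879 -0.3146  0.1077] gap=0.272 gf=8.0 F=[-0.1  4.4  1.6]
up t=92.3 p=[ 0.4857 -0.3179  0.1855] gap=0.272 gf=8.0 F=[-1.1  4.6  3.5]
nudge B -0.012999999999999994 t=98.0 p=[ 0.4711 -0.3175  0.1921] gap=0.005 gf=3.7 F=[-6.7  1.4  1.9]
nudge A -0.013999999999999995 t=104.4 p=[0.4694 0.3078 0.192 ] gap=0.002 gf=2.5 F=[-5.3  1.1  1.5]
t=107.2 p=[3.003e-01 1.000e-04 4.493e-01] gap=0.001 gf=0.0 F=[ 0.2 -1.   0.1]
```

View pics/c3.png

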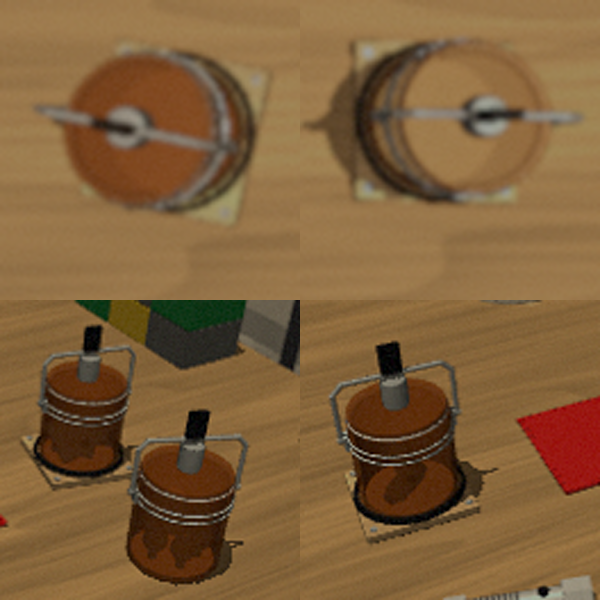

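View pics/c2.png

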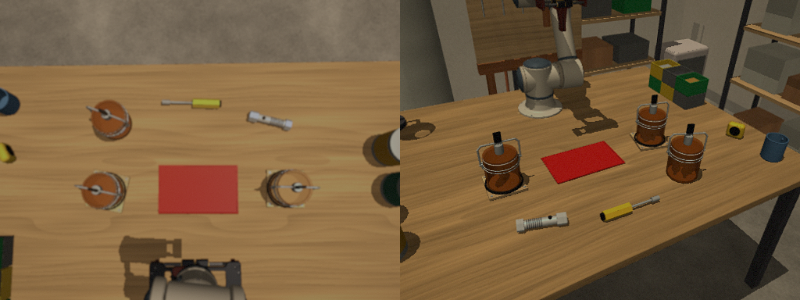

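Both clips are upright against their stops, the lids are seated, the mat is empty, and the shut jar, flashlight and nut driver are where they started. I'm handing the job in.

```bash
python3 -c "
from plant import bot
print(bot.finish_job())"
```

```text
the job is handed in; nothing more can be done
None
```

The job is handed in: all three nuts and the one brass fitting on the mat are in the jars of their kind, and both jars are lidded with clips upright; `finish_job()` gave no verdict.

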